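# Seat the blue lino carrier on its registration base

### The job

Pick up the T-shaped block carrier with the blue lino block and seat it on the dark grey registration base, so that its three ball feet rest fully home in the brass cone cup, the steel vee groove and on the white flat pad (stem of the T over the pad). Lower it gently rather than dropping it, let go, and leave the orange carrier where it stands.

Things in the scene. Friction and masses are not known exactly. Their poses are not given: they have to be found in the camera images.
- blue_carrier: Loose 0.3 kg T plate (8 mm, top at z 38) on 3 steel balls d 16, with a wood block, blue lino top. Origin level with ball bottoms, below block centre; z up, x along the T's stem to its end. mm: block 70 (x) x 40 (y), z 38-63, centred on x=y=0; pinch its long sides, y=+-20, from above. Crossbar 40 x 130 at x=-32; stem 40 wide to x=84. Balls at (x,y) = (-32,45), (-32,-45), (64,0).
- orange_carrier: A carrier of the same shape, size and frame as the blue one, but with an orange lino top; not to be used or moved.
- seat_base: Fixed dark grey plate 166x156x10 mm. Origin on the table below the seated carrier's origin; z up, x to the white pad. mm: brass cone cup at (x,y)=(-32,45), steel vee groove along y at (-32,-45): mouths 36 wide, rims z 31, slippery 50 deg walls; flat white pad d 44, top z 14, at (64,0). Seated carrier: same axes, origin at (0,0,14.4). Released balls slide home from about 10 mm off.
Not all that is in view belongs to the job. What is shaped like the blue_carrier but green is not meant.

How it is judged:
At the end, for the whole second after the job is handed in: The blue carrier rests, released, on the base with all three balls home: its origin within 8 mm in x and y and 4 mm in height of the seated place, tilted less than 3 degrees, turned less than 6 degrees from the base, and still (x of blue_carrier in the frame of seat_base between -0.008 and 0.008 m and y of blue_carrier in the frame of seat_base between -0.008 and 0.008 m and z of blue_carrier in the frame of seat_base between 0.01 and 0.018 m and angle between blue_carrier's own z axis and vertical below 0.052 rad and angle between the x axis of blue_carrier and the x axis of seat_base, either way round below 0.1 rad and linear speed of blue_carrier below 0.02 m/s); the robot touches nothing.
It fails at once if the orange carrier is moved by more than 30 mm (distance of orange_carrier from where it was at the start of the episode above 0.03 m).
It fails at once if the blue carrier is dropped onto the base (faster than 0.7 m/s close above it) (horizontal distance between blue_carrier and seat_base below 0.04 m and height (world z) of blue_carrier below 0.06 m and linear speed of blue_carrier above 0.7 m/s).
It also fails if it takes over 37 s, if anything falls off the work surface, if the arm or the gripper's body presses on something with over 40 N, if the wrist force passes 120 N, or if a joint passes its speed limit or range.

### The arm

A 6-joint arm with a two-finger parallel gripper is mounted at the origin on the work surface. World frame = base frame: x ahead of the robot, y to its left, z up, the work surface at z = 0. Lengths are in m, angles in rad, forces in N, time in s.
With the tool pointing down it reaches from about 0.35 to 0.975 m from the base axis. Payload 4.9 kg.
Tool frame: the origin (TCP) lies between the finger pads; the fingertips stand 19 mm ahead of it and the grasp point (between the pads) is the TCP; z points along the fingers, y is the direction in which the jaws open and shut (so a half turn about z gives the same grasp; the last joint's range is limited). The gripper opens to 85 mm and grips with 20 to 120 N. Pads are 22 mm wide; open, the fingers measure 114 mm over their backs; the gripper's body (76 mm by 85 mm) begins 54 mm behind the grasp point. The pads swing forward as they close: fully open they stand 13 mm farther back than shut.
Start: joints at [1.126, 0.053, 1.613, -0, 1.476, -0.119], TCP at [0.2, 0.592, 0.25] pointing down, gripper open.
Joint ranges: [-3.01, 3.01], [-1.01, 2.22], [0.06, 2.58], [-1.02, 4.17], [0.09, 2.62], [-3.14, 3.14]. Speed limits (rad/s): [2.57, 2.57, 3.14, 3.14, 3.14, 3.14].

### API

Orientations are given as a unit quaternion [w, x, y, z].
In Python, from plant import state, grab_frame, calibration, job_done gives the robot as it stands. The module is installed in compiled form; this text tells all that it offers.
- The arm moves only by the tool servo_tool, never from a script. Its argument "deltas" is a list that holds one entry, the list of rows, each a list of 5 numbers: the finger opening in mm, from 0 to 85.4, then the shift along the world's x, y, z in mm, then the turn about the world's z in units of 6 degrees (1.0 is 6 degrees). A call has 1 to 5 rows; each row is the pose to reach, as a shift and turn from the pose commanded when the call began; what a row does not reach only later rows make up. A row lasts 1/8 s, in which the tool goes at most 62.5 mm and 10.7 degrees, less where a joint would pass 70% of its speed; a pose out of reach is approached as far as the arm can. A call with a gripper value outside its range is refused whole. The fingers move at their own pace and stop on an object; the grip force is fixed at half the most. Time passes only in rows, so rows that repeat a pose let the fingers close. It gives the time, the measured TCP pose, the force and the opening at its end, in the units of the state.
- state(): the state, without advancing time (a new reading comes with each control period).
- grab_frame(name): name is "scene" or "top" or "wrist"; returns the picture (420x560x3 uint8, red, green, blue); there is no depth.
- calibration(name): a dict with "intrinsics" (3x3 intrinsics, pixels), "world_from_camera" (4x4, takes a point from camera to world coordinates). Camera axes: x right, y down, z forward; pixel columns grow to the right and rows downward; lengths in m; the calibration is good to about 2 mm. The wrist camera is an equidistant fisheye: a pixel r from the principal point sees the ray r / f radians off the axis. A picture is of the moment at which its call begins: read the wrist's pose just before it. calibration takes no time and is no camera call; for the wrist camera it gives the pose at the moment of the call.
- job_done(): hands the job in, once; it reports no verdict.
The state is a dict: "time": time; "joint_pos": joint angles; "joint_vel": joint speeds; "joint_efforts": joint torques, N m; "tool_pos": TCP position; "tool_rot": TCP orientation; "contact_force": force on the tool from outside, world axes, zero at the start; "ft_torque": the same for the moment, N m; "gripper_width": opening from 0.0 (shut) to 1.0 (fully open).
Only numpy, scipy, OpenCV 4.12 (cv2) and the standard library are available. Lean on these libraries where they do the work, as an engineer would, in place of code of your own. Each camera call takes 0.05 s, during which the arm holds its last target.

## Working session

There is one attempt and no reset: what is moved stays moved. The work goes in short steps, Python scripts to look and compute and a tool call to move; the robot and the scene stay as the last step left them, time stands still between calls to the robot, and variables do not carry over. Pictures are saved under pics/ and viewed, and the job is handed in when it is done.

Besides the shell and the picture viewer there is one more tool, called after ">>>" by a JSON object that holds its "name" and its "arguments", one argument or row to a line. servo_tool: Moves the arm, as the interface text tells. Its arguments: {"type":"object","properties":{"deltas":{"type":"array","items":{"type":"array","items":{"type":"array","items":{"type":"number"}}}}},"required":["deltas"]}

```bash
mkdir -p pics; python3 - <<'E'
from plant import *
import cv2
s=state();print(s['time'],s['tool_pos'],s['tool_rot'],s['gripper_width'])
for n in ("top","scene"):
    f=grab_frame(n);cv2.imwrite(f"pics/{n}0.png",cv2.cvtColor(f,cv2.COLOR_RGB2BGR));c=calibration(n);print(n,c['intrinsics'],c['world_from_camera'].round(4) if hasattr(c['world_from_camera'],'round') else c)
E
```

```text
0.0 [0.19978154 0.59159255 0.2490441 ] [-2.98489603e-04  1.62183523e-01  9.86760065e-01 -9.94918704e-04] 0.9991809438377727
top [[392.25426008   0.         280.17268746]
 [  0.         392.25426008 212.54795922]
 [  0.           0.           1.        ]] [[-0.0201 -0.9948  0.0998  0.3496]
 [-0.9998  0.0197 -0.0048  0.0666]
 [ 0.0028 -0.0999 -0.995   0.8947]
 [ 0.      0.      0.      1.    ]]
scene [[498.87012481   0.         261.04960204]
 [  0.         498.87012481 209.44396466]
 [  0.           0.           1.        ]] [[ 0.7933  0.5226 -0.3122  0.7631]
 [ 0.6086 -0.6922  0.3879 -0.3707]
 [-0.0134 -0.4977 -0.8672  0.9743]
 [ 0.      0.      0.      1.    ]]
```

View pics/top0.png

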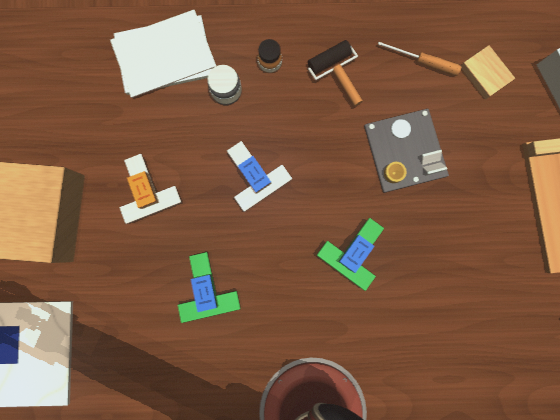

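View pics/scene0.png

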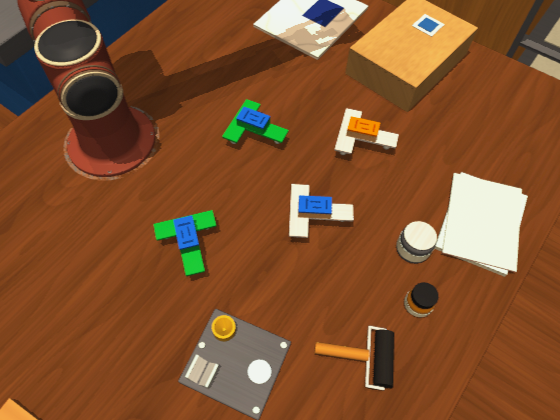

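The top view shows the real blue carrier, a white plate with a blue block, at about (252,173). The orange one is at (141,189), and the two green decoys are at (203,293) and (357,253). The base is at (406,150), with its pad at (401,128), cone at (396,172) and vee at (432,162). Next I'll measure these.

```bash
cat > h.py <<'E'
import numpy as np,cv2
from plant import *
def ray(n,uv,z,c=None):
    c=c or calibration(n);K=np.array(c['intrinsics']);T=np.array(c['world_from_camera'])
    d=T[:3,:3]@np.linalg.solve(K,[uv[0],uv[1],1]);o=T[:3,3];return o+d*(z-o[2])/d[2]
def img(n,f): return cv2.imread(f)
E
python3 - <<'E'
from h import *
roi={'top':dict(blue=(225,135,300,215),cone=(380,155,412,190),pad=(388,115,414,141),vee=(418,145,450,178),base=(360,105,455,195)),
'scene':dict(blue=(285,180,360,240),cone=(208,312,240,342),pad=(245,355,275,388),vee=(182,350,222,392),base=(175,305,295,420))}
for n in roi:
    im=cv2.imread(f'pics/{n}0.png');hsv=cv2.cvtColor(im,cv2.COLOR_BGR2HSV)
    H,S,V=cv2.split(hsv)
    masks=dict(blue=(H>100)&(H<125)&(S>120)&(V>80),cone=(H>15)&(H<32)&(S>120)&(V>110),pad=(S<50)&(V>170),vee=(S<60)&(V>120))
    P={}
    for k,m in masks.items():
        x0,y0,x1,y1=roi[n][k];mm=np.zeros(m.shape,np.uint8);mm[y0:y1,x0:x1]=m[y0:y1,x0:x1]*255
        c=max(cv2.findContours(mm,0,2)[0],key=cv2.contourArea)
        z=dict(blue=.063,cone=.031,pad=.014,vee=.031)[k]
        w=np.array([ray(n,p[0],z)[:2]*1000 for p in c],np.float32)
        r=cv2.minAreaRect(w);M=cv2.moments(w);print(n,k,cv2.contourArea(c),'rect',np.round(r[0],1),np.round(r[1],1),round(r[2],1),'cent',round(M['m10']/M['m00'],1),round(M['m01']/M['m00'],1))
        if k=='blue':
            x0,y0,x1,y1=roi[n][k];m=(S<70)&(V>150);mm[:]=0;mm[y0-10:y1+10,x0-10:x1+10]=m[y0-10:y1+10,x0-10:x1+10]*255
            c=np.vstack([q for q in cv2.findContours(mm,0,2)[0] if cv2.contourArea(q)>30])
            w=np.array([ray(n,p[0],.038)[:2]*1000 for p in c],np.float32);r=cv2.minAreaRect(w);print('  plate',np.round(r[0],1),np.round(r[1],1),round(r[2],1))
    x0,y0,x1,y1=roi[n]['base'];cv2.imwrite(f'pics/{n}_base.png',cv2.resize(im[y0:y1,x0:x1],None,fx=5,fy=5,interpolation=cv2.INTER_CUBIC))
    x0,y0,x1,y1=roi[n]['blue'];cv2.imwrite(f'pics/{n}_blue.png',cv2.resize(im[y0:y1,x0:x1],None,fx=5,fy=5,interpolation=cv2.INTER_CUBIC))
E
```

```text
top blue 544.5 rect [518.3 117.2] [69.  40.1] 33.2 cent 518.6 117.5
  plate [531.9 126.1] [135.6 130. ] 33.3
top cone 303.0 rect [ 523.5 -196.5] [45.2 43.2] 88.9 cent 523.8 -197.3
top pad 253.5 rect [ 628.5 -220.5] [41.6 42.8] 87.2 cent 628.3 -220.2
top vee 392.5 rect [ 543.6 -281.3] [48.9 53.2] 12.7 cent 544.2 -282.5
scene blue 501.0 rect [518.  115.7] [68.1 41.6] 33.6 cent 517.8 115.7
  plate [531.3 124. ] [136.1 128.9] 33.2
scene cone 451.5 rect [ 523.  -199.1] [48.  46.5] 78.1 cent 523.6 -199.5
scene pad 425.0 rect [ 626.9 -220.7] [43.  43.3] 82.8 cent 626.6 -220.3
scene vee 1231.5 rect [ 544.5 -285.2] [73.  73.5] 37.4 cent 546.0 -283.2
```

View pics/top_base.png

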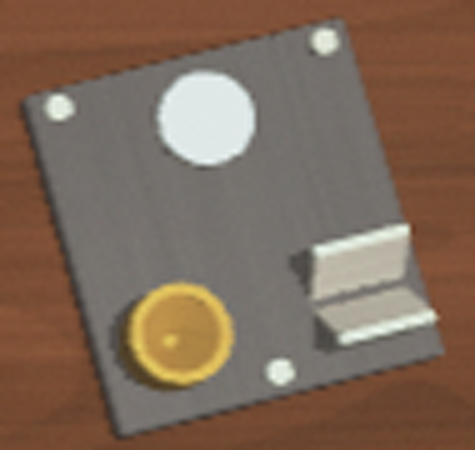

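View pics/scene_base.png

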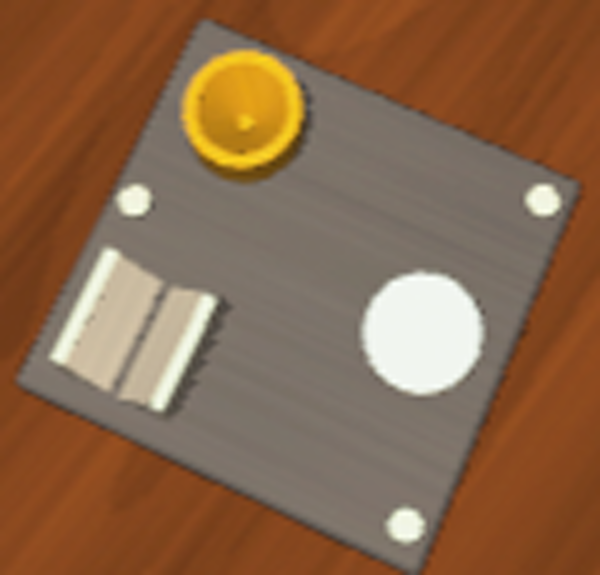

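Both views agree:
- **Block:** centre at (518, 116.5), yaw 33.3°. The measured 69x40 mm matches the given size.
- **Base:** origin at (565, -234.8), yaw 13.1°. Cone to pad measures 106.2 mm against 106.0 mm expected, and the vee lies where it should.

I'll move the tool above the block. The jaws stand at 71.3° and need 123.3°, so I'll turn by +8.67 units.

>>> {"name": "servo_tool", "arguments": {
  "deltas": [
    [[85, 40, -47, 0, 1.7], [85, 80, -95, 0, 3.4], [85, 120, -142, 0, 5.1], [85, 160, -190, 0, 6.8], [85, 200, -237, 0, 8.5]]
  ]
}}

```text
time: 0.72
tool_pos: [0.391, 0.3654, 0.2498]
tool_rot: [-0.0, -0.268, 0.963, -0.0]
contact_force: [-0.2, 0.7, 0.4]
gripper_width: 0.991
```

>>> {"name": "servo_tool", "arguments": {
  "deltas": [
    [[85, 38, -46, 0, 0.2], [85, 78, -156, -30, 0.2], [85, 118, -210, -70, 0.2], [85, 118, -238, -110, 0.2], [85, 118, -238, -110, 0.2]]
  ]
}}

```text
time: 1.35
tool_pos: [0.5082, 0.1271, 0.1386]
tool_rot: [-0.001, -0.275, 0.962, 0.0]
contact_force: [-0.1, 0.1, -0.8]
gripper_width: 0.993
```

```bash
python3 - <<'E'
from h import *
from scipy.spatial.transform import Rotation as R
c=calibration('wrist');f=grab_frame('wrist');t=grab_frame('top');s=state()
q=s['tool_rot'];y=R.from_quat([q[1],q[2],q[3],q[0]]).apply([0,1,0]);print(s['time'],s['tool_pos'],np.degrees(np.arctan2(y[1],y[0])),s['joint_pos'])
cv2.imwrite('pics/w1.png',cv2.cvtColor(f,cv2.COLOR_RGB2BGR));cv2.imwrite('pics/t1.png',cv2.cvtColor(t,cv2.COLOR_RGB2BGR))
E
```

```text
1.45 [0.50618029 0.12571039 0.13545413] 121.66766288120672 [ 1.01160025e-01 -8.98794188e-02  1.95180337e+00 -1.00014370e-03
  1.28813786e+00 -2.02206965e+00]
```

View pics/w1.png

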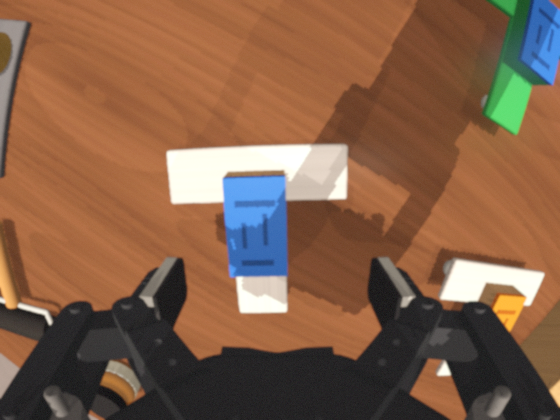

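The wrist view shows the blue block at (256,225), between the fingers but about 10 mm off centre. That fits the measured TCP error, so I'll correct it.

>>> {"name": "servo_tool", "arguments": {
  "deltas": [
    [[85, 12, -9, -20, 0.27], [85, 12, -9, -20, 0.27], [85, 12, -9, -20, 0.27]]
  ]
}}

```text
time: 1.82
tool_pos: [0.5203, 0.1209, 0.1211]
tool_rot: [0.0, -0.289, 0.957, 0.0]
contact_force: [-0.6, 0.2, -0.4]
gripper_width: 0.994
```

```bash
cat >> h.py <<'E'
from scipy.spatial.transform import Rotation as R
def tool():
    s=state();q=s['tool_rot'];y=R.from_quat([q[1],q[2],q[3],q[0]]).apply([0,1,0])
    print(round(s['time'],2),np.round(np.array(s['tool_pos'])*1000,1),'jaw',round(np.degrees(np.arctan2(y[1],y[0])),1),'F',np.round(s['contact_force'],1),'w',round(s['gripper_width'],3))
def snap(n,f): cv2.imwrite(f,cv2.cvtColor(grab_frame(n),cv2.COLOR_RGB2BGR))
E
python3 - <<'E'
from h import *
snap('wrist','pics/w2.png');tool()
E
```

```text
1.88 [520.5 121.  121.4] jaw 123.6 F [-0.7 -0.8  0.3] w 0.992
```

View pics/w2.png

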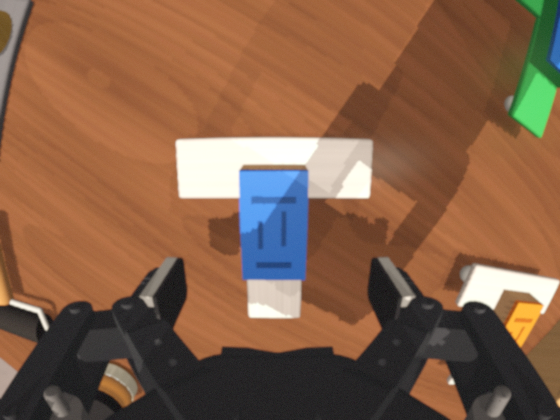

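The block is now centred between the fingers, at about (273,222) with the finger middle at about 277. I'll make the small remaining correction and go down.

>>> {"name": "servo_tool", "arguments": {
  "deltas": [
    [[85, -2.4, -4.5, -20, 0], [85, -2.4, -4.5, -40, 0], [85, -2.4, -4.5, -55, 0], [85, -2.4, -4.5, -55, 0]]
  ]
}}

```text
time: 2.38
tool_pos: [0.5164, 0.1156, 0.0633]
tool_rot: [-0.002, -0.289, 0.957, 0.0]
contact_force: [-1.3, -0.0, -0.3]
gripper_width: 0.993
```

```bash
python3 - <<'E'
from h import *
snap('wrist','pics/w3.png');tool()
E
```

```text
2.42 [517.3 115.6  64.5] jaw 123.6 F [-0.5  0.4 -0.1] w 0.992
```

View pics/w3.png

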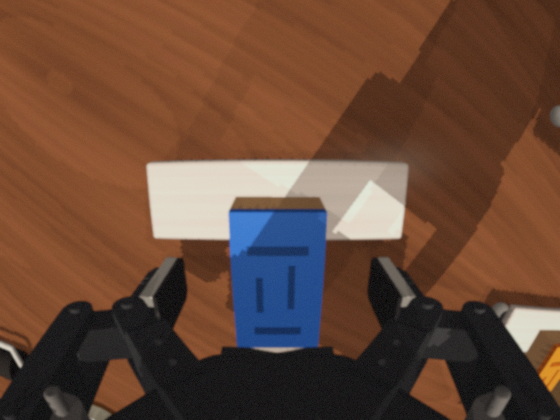

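The fingers straddle the block, centred on it. I'll go down 4 mm and close.

>>> {"name": "servo_tool", "arguments": {
  "deltas": [
    [[85, 0.5, 1, -4, 0], [30, 0.5, 1, -4, 0], [30, 0.5, 1, -4, 0], [30, 0.5, 1, -4, 0], [30, 0.5, 1, -4, 0]]
  ]
}}

```text
time: 3.05
tool_pos: [0.5192, 0.1166, 0.062]
tool_rot: [0.001, -0.289, 0.957, -0.0]
contact_force: [0.7, 0.3, 2.5]
gripper_width: 0.454
```

>>> {"name": "servo_tool", "arguments": {
  "deltas": [
    [[30, 0, 0, 0, 0], [30, 0, 0, 0, 0], [30, 0, 0, 10, 0], [30, 0, 0, 30, 0], [30, 0, 0, 30, 0]]
  ]
}}

```text
time: 3.68
tool_pos: [0.5188, 0.1167, 0.0921]
tool_rot: [0.001, -0.289, 0.957, -0.0]
contact_force: [0.4, -0.2, -3.5]
gripper_width: 0.455
```

```bash
python3 - <<'E'
from h import *
snap('wrist','pics/w4.png');tool()
E
```

```text
3.73 [518.1 116.6  91.1] jaw 123.6 F [ 0.1 -0.1 -4.1] w 0.453
```

View pics/w4.png

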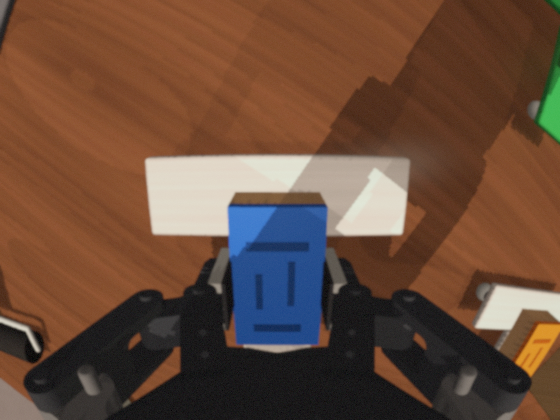

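The block is held: opening 0.455 (about 39 mm), about 4 N of load. Next I'll lift it and carry it to above the base.

>>> {"name": "servo_tool", "arguments": {
  "deltas": [
    [[30, 0, 0, 25, 0], [30, 5, -40, 55, -0.5], [30, 12, -85, 60, -1.2], [30, 18, -132, 60, -2], [30, 24, -178, 60, -2.7]]
  ]
}}

```text
time: 4.35
tool_pos: [0.5415, -0.0625, 0.1497]
tool_rot: [-0.001, -0.15, 0.989, 0.001]
contact_force: [0.3, -0.6, -3.8]
gripper_width: 0.45
```

>>> {"name": "servo_tool", "arguments": {
  "deltas": [
    [[30, 6, -45, 0, -0.4], [30, 12, -90, 0, -0.7], [30, 18, -135, 0, -0.7], [30, 23, -173, 0, -0.7], [30, 23, -173, 0, -0.7]]
  ]
}}

```text
time: 4.97
tool_pos: [0.5646, -0.2364, 0.1495]
tool_rot: [-0.001, -0.113, 0.994, 0.001]
contact_force: [-0.5, 0.3, -4.1]
gripper_width: 0.453
```

>>> {"name": "servo_tool", "arguments": {
  "deltas": [
    [[30, 0, 0, 0, 0], [30, 0, 0, 0, 0]]
  ]
}}

```text
time: 5.22
tool_pos: [0.565, -0.233, 0.1504]
tool_rot: [-0.001, -0.115, 0.993, 0.001]
contact_force: [0.3, 0.8, -3.5]
gripper_width: 0.459
```

```bash
python3 - <<'E'
from h import *
snap('wrist','pics/w5.png');tool()
snap('top','pics/t5.png');tool()
E
```

```text
5.28 [ 565.2 -233.1  150.8] jaw 103.2 F [ 0.2 -0.4 -2.9] w 0.459
5.33 [ 565.3 -233.3  151. ] jaw 103.2 F [ 0.5 -1.2 -3.3] w 0.459
```

View pics/w5.png

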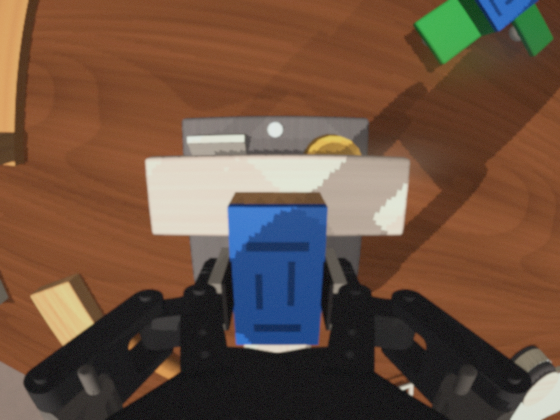

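View pics/t5.png

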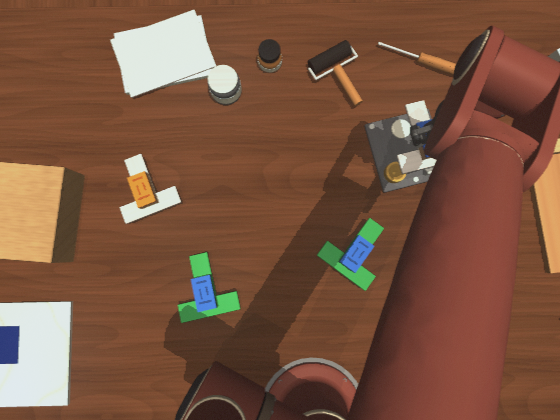

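The carrier hangs in line with the base; in the wrist view the base marker at (275,129) sits on the block's axis. I'll correct y by -1.6 mm, go down to just above the rims and check.

>>> {"name": "servo_tool", "arguments": {
  "deltas": [
    [[30, 0, -1.6, -20, 0], [30, 0, -1.6, -40, 0], [30, 0, -1.6, -48, 0], [30, 0, -1.6, -48, 0]]
  ]
}}

```text
time: 5.82
tool_pos: [0.5646, -0.2355, 0.1015]
tool_rot: [-0.001, -0.115, 0.993, 0.001]
contact_force: [-0.4, 0.3, -3.4]
gripper_width: 0.455
```

```bash
python3 - <<'E'
from h import *
snap('wrist','pics/w6.png');tool()
snap('scene','pics/s6.png');tool()
im=cv2.imread('pics/s6.png');cv2.imwrite('pics/s6c.png',cv2.resize(im[280:420,150:320],None,fx=4,fy=4,interpolation=2))
E
```

```text
5.88 [ 565.2 -235.9  102.7] jaw 103.2 F [ 0.  -0.4 -3.1] w 0.453
5.92 [ 565.7 -236.1  103.5] jaw 103.2 F [ 0.5 -1.  -3.3] w 0.452
```

View pics/w6.png

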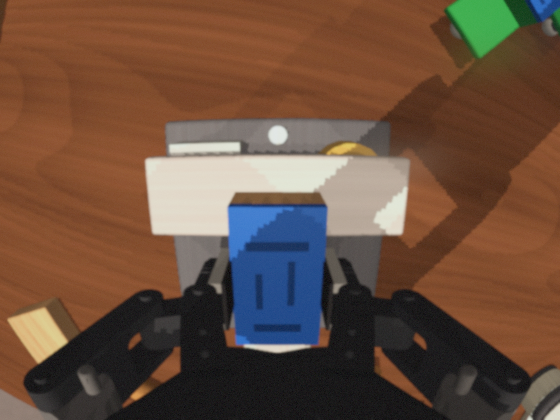

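View pics/s6c.png

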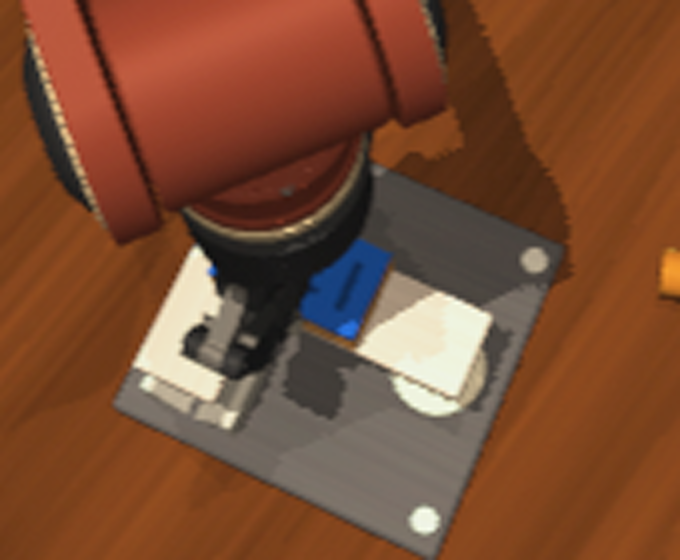

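Both views show the alignment is good: the stem is over the white pad and the crossbar over the vee and cone. I'll lower slowly and watch the force.

>>> {"name": "servo_tool", "arguments": {
  "deltas": [
    [[30, 0, 0.8, -6, 0], [30, 0, 0.8, -12, 0], [30, 0, 0.8, -17, 0], [30, 0, 0.8, -21, 0], [30, 0, 0.8, -21, 0]]
  ]
}}

```text
time: 6.55
tool_pos: [0.5651, -0.235, 0.0817]
tool_rot: [-0.0, -0.115, 0.993, 0.0]
contact_force: [-0.7, 0.6, -3.7]
gripper_width: 0.452
```

>>> {"name": "servo_tool", "arguments": {
  "deltas": [
    [[30, 0, 0, -2, 0], [30, 0, 0, -4, 0], [30, 0, 0, -4, 0]]
  ]
}}

```text
time: 6.92
tool_pos: [0.5654, -0.2351, 0.0782]
tool_rot: [-0.0, -0.115, 0.993, 0.0]
contact_force: [0.4, 0.1, -4.2]
gripper_width: 0.454
```

```bash
python3 - <<'E'
from h import *
tool();snap('scene','pics/s7.png');tool()
im=cv2.imread('pics/s7.png');cv2.imwrite('pics/s7c.png',cv2.resize(im[280:420,150:320],None,fx=4,fy=4,interpolation=2))
E
```

```text
6.92 [ 565.4 -235.1   78.2] jaw 103.2 F [ 0.4  0.1 -4.2] w 0.454
6.97 [ 565.4 -235.1   78.2] jaw 103.2 F [-0.  -0.8 -3. ] w 0.452
```

View pics/s7c.png

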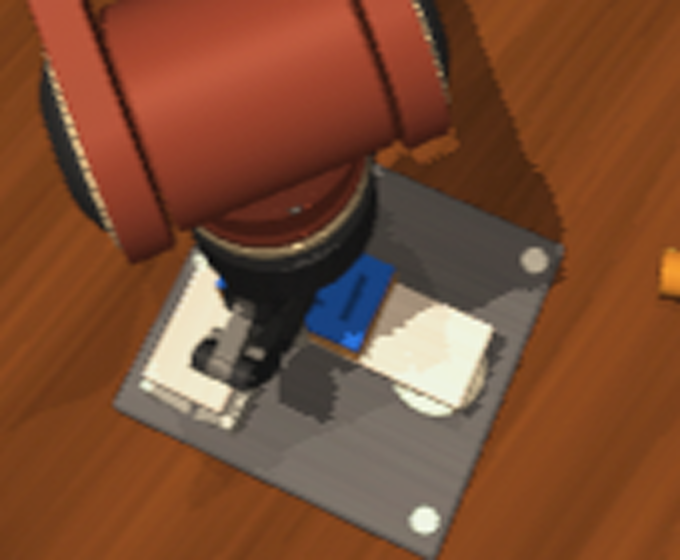

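Still hanging free, about 2 mm above home. I'll go down in 1 mm steps.

>>> {"name": "servo_tool", "arguments": {
  "deltas": [
    [[30, 0, 0, -1, 0], [30, 0, 0, -1, 0], [30, 0, 0, -2, 0], [30, 0, 0, -2, 0]]
  ]
}}

```text
time: 7.48
tool_pos: [0.5654, -0.2351, 0.0767]
tool_rot: [-0.0, -0.115, 0.993, 0.0]
contact_force: [-2.5, 1.5, 0.2]
gripper_width: 0.453
```

```bash
python3 -c "
from h import *
tool()"
```

```text
7.47 [ 565.4 -235.1   76.7] jaw 103.2 F [-2.5  1.5  0.2] w 0.453
```

Contact: the weight is off the wrist and the height matches home (76). Now I'll release, then retreat straight up.

>>> {"name": "servo_tool", "arguments": {
  "deltas": [
    [[45, 0, 0, 0, 0], [50, 0, 0, 0, 0], [60, 0, 0, 0, 0], [85, 0, 0, 0, 0], [85, 0, 0, 0, 0]]
  ]
}}

```text
time: 8.1
tool_pos: [0.5655, -0.2352, 0.0764]
tool_rot: [0.0, -0.115, 0.993, -0.0]
contact_force: [-0.5, 1.3, -0.5]
gripper_width: 0.989
```

>>> {"name": "servo_tool", "arguments": {
  "deltas": [
    [[85, 0, 0, 5, 0], [85, 0, 0, 25, 0], [85, 0, 0, 60, 0], [85, 0, 0, 110, 0], [85, 0, 0, 150, 0]]
  ]
}}

```text
time: 8.72
tool_pos: [0.566, -0.2355, 0.2305]
tool_rot: [0.002, -0.115, 0.993, -0.001]
contact_force: [0.6, -0.5, -0.2]
gripper_width: 0.995
```

>>> {"name": "servo_tool", "arguments": {
  "deltas": [
    [[85, -40, 40, 0, 0], [85, -80, 85, 0, 0], [85, -110, 130, 0, 0], [85, -140, 180, 0, 0], [85, -150, 230, 0, 0]]
  ]
}}

```text
time: 9.35
tool_pos: [0.4144, -0.004, 0.228]
tool_rot: [0.002, -0.114, 0.993, -0.0]
contact_force: [1.0, 0.5, 0.5]
gripper_width: 0.998
```

>>> {"name": "servo_tool", "arguments": {
  "deltas": [
    [[85, 0, 40, 0, 0], [85, 0, 80, 0, 0], [85, 0, 120, 0, 0], [85, 0, 120, 0, 0]]
  ]
}}

```text
time: 9.85
tool_pos: [0.4154, 0.1167, 0.228]
tool_rot: [0.001, -0.117, 0.993, 0.0]
contact_force: [0.2, -0.2, -0.6]
gripper_width: 0.998
```

```bash
python3 - <<'E'
from h import *
tool();snap('scene','pics/scene8.png');snap('top','pics/top8.png')
for n,(x0,y0,x1,y1) in {'top':(345,85,475,205),'scene':(160,280,310,420)}.items():
    im=cv2.imread(f'pics/{n}8.png');cr=im[y0:y1,x0:x1];cv2.imwrite(f'pics/{n}8c.png',cv2.resize(cr,None,fx=4,fy=4,interpolation=2))
    H,S,V=cv2.split(cv2.cvtColor(im,cv2.COLOR_BGR2HSV));m=((H>100)&(H<125)&(S>120)&(V>50)).astype(np.uint8)*255
    k=np.zeros_like(m);k[y0:y1,x0:x1]=m[y0:y1,x0:x1]
    c=max(cv2.findContours(k,0,2)[0],key=cv2.contourArea)
    w=np.array([ray(n,p[0],.0774)[:2]*1000 for p in c],np.float32);print(n,cv2.minAreaRect(w))
E
```

```text
9.85 [415.4 116.7 228. ] jaw 103.4 F [ 0.2 -0.2 -0.6] w 0.998
top ((565.0514526367188, -234.16415405273438), (69.58314514160156, 40.70490264892578), 13.220393180847168)
scene ((565.437255859375, -234.89781188964844), (69.3696517944336, 40.63016891479492), 13.337879180908203)
```

View pics/top8c.png

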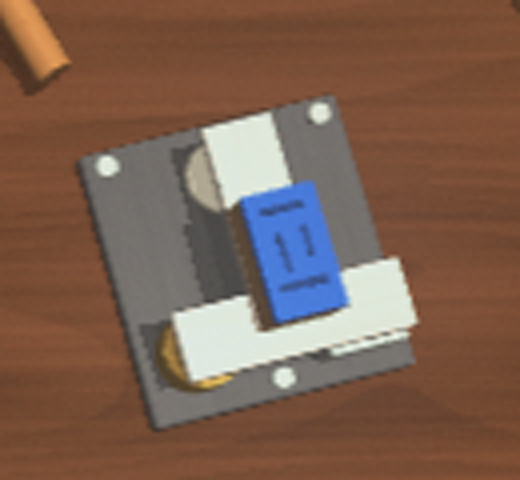

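View pics/scene8c.png

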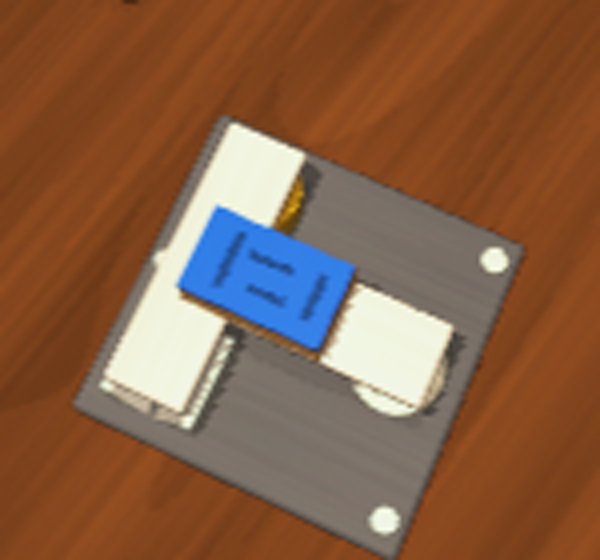

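View pics/top8.png

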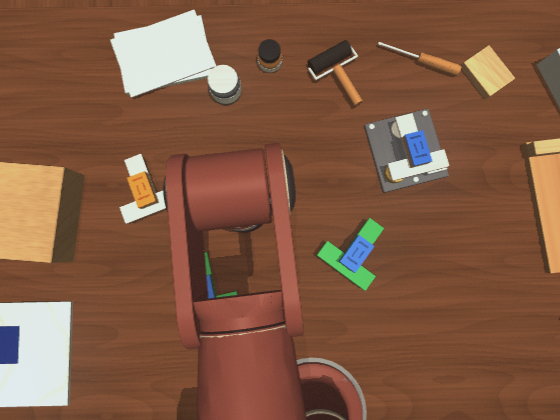

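The two views agree that the carrier sits at home height, within about 1 mm and 0.3° of the target. The orange carrier hasn't moved and the arm is clear, so I'll hand in.

```bash
python3 -c "
from plant import *
print(job_done())"
```

```text
the job is handed in; nothing more can be done
None
```

The blue carrier is seated on the registration base and released, and I handed the job in at about 10 s. I gripped its block by the long sides, lowered it in 1 mm steps at the end until the base took the weight, opened the gripper and backed the arm away.

- **Position:** taking the block top at its seated height, the top and scene views put its centre at (565.1, -234.2) and (565.4, -234.9) mm. The base origin is at (565, -234.8), so it is within about 1 mm.
- **Turn:** the carrier measures 13.2–13.3° against 13.1° for the base.
- **Height and tilt:** I did not measure these separately. The tool stopped at 76.7 mm against about 76 expected, and the block and plate look level in both views.
- **Orange carrier:** it shows no visible movement in the top view.
- **Arm:** it stands clear of everything, with the force reading near zero.

No check failed or disagreed.

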